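# Rake out a tray of friction blocks and log it in

## Task

Take the rake from its rest and use it to spread the heaped friction blocks into an even single layer over the tray: every block on the bed inside the rim, none on top of another, at least one in each of the six fields that the lines on the bed mark, and spaced out, with no two block centres closer than 50 mm; never touch the blocks with the gripper itself. Put the rake back upright in its rest and let go, then log the tray in on the key box by pressing the keys fully down one at a time: left, right, middle, right, left, then the large one. Leave the disc stack, the hammer and the emergency stop alone; if the layer is disturbed meanwhile, rake it even again and park the rake again.

Things in the scene. Friction and masses are not known exactly. Their poses are not given: they have to be found in the camera images.
- tray: fixed flat aluminium tray, 230 x 410 x 32 mm outside, long side along its y, rim and floor 5 mm thick, so the bed is 220 x 400 mm, 5 mm above the table. Origin: centre of the underside; z up. Dark flat lines on the bed at its y = -66.7 and +66.7 mm and at its x = 0 mark six equal fields, 110 x 133 mm each, two along x by three along y (a block is in the field where its centre is)
- block1: copper-coloured sintered friction block, 40 x 40 x 26 mm, about 0.12 kg (0.08 to 0.17), a dark groove across its two square faces. Origin: its centre, 13 mm above what it lies flat on; its z is square to the grooved faces. Always there, at first flat on the bed, in a heap at one end or in the middle third of the tray
- block2: copper-coloured sintered friction block, 40 x 40 x 26 mm, about 0.12 kg (0.08 to 0.17), a dark groove across its two square faces. Origin: its centre, 13 mm above what it lies flat on; its z is square to the grooved faces. Always there, at first flat on the bed, in a heap at one end or in the middle third of the tray
- block3: copper-coloured sintered friction block, 40 x 40 x 26 mm, about 0.12 kg (0.08 to 0.17), a dark groove across its two square faces. Origin: its centre, 13 mm above what it lies flat on; its z is square to the grooved faces. Always there, at first flat on the bed, in a heap at one end or in the middle third of the tray
- block4: copper-coloured sintered friction block, 40 x 40 x 26 mm, about 0.12 kg (0.08 to 0.17), a dark groove across its two square faces. Origin: its centre, 13 mm above what it lies flat on; its z is square to the grooved faces. Always there, at first flat on the bed, in a heap at one end or in the middle third of the tray
- block5: copper-coloured sintered friction block, 40 x 40 x 26 mm, about 0.12 kg (0.08 to 0.17), a dark groove across its two square faces. Origin: its centre, 13 mm above what it lies flat on; its z is square to the grooved faces. Always there, at first flat on the bed, in a heap at one end or in the middle third of the tray
- block6: copper-coloured sintered friction block, 40 x 40 x 26 mm, about 0.12 kg (0.08 to 0.17), a dark groove across its two square faces. Origin: its centre, 13 mm above what it lies flat on; its z is square to the grooved faces. Always there, at first flat on the bed, in a heap at one end or in the middle third of the tray
- block7: copper-coloured sintered friction block, 40 x 40 x 26 mm, about 0.12 kg (0.08 to 0.17), a dark groove across its two square faces. Origin: its centre, 13 mm above what it lies flat on; its z is square to the grooved faces. May be absent; if there, at first it lies on top of another block of the heap
- block8: copper-coloured sintered friction block, 40 x 40 x 26 mm, about 0.12 kg (0.08 to 0.17), a dark groove across its two square faces. Origin: its centre, 13 mm above what it lies flat on; its z is square to the grooved faces. May be absent; if there, at first it lies on top of another block of the heap
- block9: copper-coloured sintered friction block, 40 x 40 x 26 mm, about 0.12 kg (0.08 to 0.17), a dark groove across its two square faces. Origin: its centre, 13 mm above what it lies flat on; its z is square to the grooved faces. May be absent; if there, at first it lies on top of another block of the heap
- rake: loose hand rake, 0.25 kg. Origin: middle of the tine ends; z up along its handle. Five flat steel tines, 6 mm thick (its x), 70 mm wide in all (its y), free up to z 56 mm; head bar 30 x 74 mm from z 56 to 72 mm; upright square wooden handle 24 x 24 mm from z 72 to 160 mm: grip it from above at z 130 mm, fingers closing along its x or y. Either flat side rakes
- rest: fixed grey rake rest. Origin: centre of its base on the table. Two upright cheeks, 60 mm high, each 16 mm thick, 90 mm long along its y, with a 16 mm slot between them (slot at x = 0 along y, open at the ends). The rake parks upright, tines in the slot and head bar lying across both cheeks: its origin then is 4 mm above the rest's, its y along the rest's y (either way round)
- keybox: fixed grey key box, 150 x 150 x 40 mm. Origin: centre of its underside; x points away from the robot, y to the robot's left. On top three small round keys (26 mm) in a row along its y, 46 mm apart, and one larger round key (38 mm) 65 mm nearer the robot
- key_left (a joint): small key at the left end of the row (robot's left, +y); joint 0 = up, 0.006 m = fully down; a spring pushes it back, 1.5 N to start moving, 5 N fully down, no latch; it counts as pressed from 4.5 mm
- key_left_top (a point): centre of the top face of that key, 62 mm above the table when up
- key_right (a joint): small key at the right end of the row (-y); joint 0 = up, 0.006 m = fully down; a spring pushes it back, 1.5 N to start moving, 5 N fully down, no latch; it counts as pressed from 4.5 mm
- key_right_top (a point): centre of the top face of that key, 62 mm above the table when up
- key_middle (a joint): small middle key of the row; joint 0 = up, 0.006 m = fully down; a spring pushes it back, 1.5 N to start moving, 5 N fully down, no latch; it counts as pressed from 4.5 mm
- key_middle_top (a point): centre of the top face of that key, 62 mm above the table when up
- key_enter (a joint): the large key, on the robot's side of the row; joint 0 = up, 0.006 m = fully down; a spring pushes it back, 1.5 N to start moving, 5 N fully down, no latch; it counts as pressed from 4.5 mm
- key_enter_top (a point): centre of the top face of that key, 62 mm above the table when up
- discs: bystander: loose stack of clutch discs, 170 mm across, 62 mm high with its hub, beyond the tray; origin under its centre
- hammer: bystander: loose hammer, 260 mm long, lying beyond the tray; origin: underside, half way along
- stop (a joint): bystander: emergency stop mushroom on its own small box beyond the tray; 0 = up, 0.006 = pressed

How it is judged:
By the outcome, as a careful person would: the job done as asked, in the order asked, and still so for the second after the job is handed in, with the robot touching nothing.
Of block7, block8, block9 only 1 to 3 are there at a start; the rules pass over those that are not, and their reading is None.
At some moment in a run one of block1, block2, block3, block4, block5, block6 may be knocked a few centimetres aside while the robot is not near it.
It also fails if it takes over 210 s, if anything falls off the work surface, if the arm or the gripper's body presses on something with over 40 N, if the wrist force passes 120 N, or if a joint passes its speed limit or range.

## Robot

A 6-joint arm with a two-finger parallel gripper is mounted at the origin on the work surface. World frame = base frame: x ahead of the robot, y to its left, z up, the work surface at z = 0. Lengths are in mm, angles in rad, forces in N, time in s.
With the tool pointing down it reaches from about 425 to 950 mm from the base axis. Payload 14.7 kg.
Tool frame: the origin (TCP) lies midway between the tips of the shut fingers; the grasp point (between the pads) lies 19 mm behind it; z points along the fingers, y is the line along which they close (so a half turn about z gives the same grasp; the last joint's range is limited). The gripper opens to 85 mm and grips with 20 to 120 N. Pads are 22 mm wide; open, the fingers measure 114 mm over their backs; the gripper's body (76 mm by 85 mm) begins 54 mm behind the grasp point. The pads swing forward as they close: fully open they stand 13 mm farther back than shut.
Start: joints at [-1.223, 0.48, 1.596, -0, 1.065, -0.047], TCP at [250.02, -599.985, 231.297] pointing down, gripper open.
Joint ranges: [-2.75, 2.75], [-0.82, 2.05], [0.23, 2.67], [-1.56, 4.7], [0.09, 2.69], [-2.92, 2.92]. Speed limits (rad/s): [1.89, 1.89, 2.39, 3.01, 3.01, 3.01].

## Interface

Orientations are given as a unit quaternion [w, x, y, z].
In Python, from bench import sensors, cams, ctrl gives the robot as it stands.
- The arm moves only by the tool jog_arm, never from a script. Its argument "targets" is a list of rows, each an object of numbers: "ax", "ay", "az": the turn, a rotation vector about the tool's x, y, z in rad; "tx", "ty", "tz": the shift along the tool's x, y, z in m; "gripper": the finger opening in m, from 0 to 0.0854. In form: [{"ax": .., "ay": .., "az": .., "tx": .., "ty": .., "tz": .., "gripper": ..}, ...]. A call has 1 to 12 rows; each row shifts and turns the commanded pose from where the row before left it, along the tool's axes as they then stand; what a row does not reach is not made up. A row lasts 1/10 s, in which the tool goes at most 50 mm and 8.59 degrees, less where a joint would pass 70% of its speed; a pose out of reach is approached as far as the arm can. A call with a gripper value outside its range is refused whole. The fingers move at their own pace and stop on an object; "force" is the grip in N (left out, the last holds). Time passes only in rows, so rows that do not move let the fingers close. It gives the time, the measured TCP pose, the force, the opening and the grip force at its end, in the units of the state.
- sensors.get_obs(): the state, without advancing time (a new reading comes with each control period).
- cams.capture(name): name is "side" or "top"; returns a dict with "frame" (384x512x3 uint8, blue, green, red), "z_map" (384x512 float32, mm along the optical axis (not along the pixel's ray), 0 where there is no reading), "K" (3x3 intrinsics, pixels), "k1" (the pictures are not rectified: a ray, as slopes to the right and down, at radius r is drawn at 1 + k1 r^2 times it, then the intrinsics apply), "R" (3x3) and "t" (3): a world point X has camera coordinates R X + t. Camera axes: x right, y down, z forward; pixel columns grow to the right and rows downward; lengths in mm; the calibration is good to about 2 mm. A picture is of the moment at which its call begins.
- ctrl.sign_off(): hands the job in; it is judged then, once.
The state is a dict: "clock": time; "joints": joint angles; "qvel": joint speeds; "effort": joint torques, N m; "ee_pos": TCP position; "ee_rot": TCP orientation; "force": force on the tool from outside, world axes, zero at the start; "torque": the same for the moment, N m; "gripper_width": finger opening in mm; "grasp_force": force on a finger pad.
Only numpy, scipy, OpenCV 4.12 (cv2) and the standard library are available. Lean on these libraries where they do the work, as an engineer would, in place of code of your own. Each camera call takes 0.05 s, during which the arm holds its last target. There are 200 camera calls.

## Working session

There is one attempt and no reset: what is moved stays moved. The work goes in short steps, Python scripts to look and compute and a tool call to move; the robot and the scene stay as the last step left them, time stands still between calls to the robot, and variables do not carry over. Pictures are saved under pics/ and viewed, at most 14 in all, crops included, and the job is handed in when it is done.

Besides the shell and the picture viewer there is one more tool, called after ">>>" as a command line: name --argument value ..., lists and objects as JSON in quotes. jog_arm: Moves the arm, as the interface text tells. Its arguments: {"type":"object","properties":{"targets":{"type":"array","items":{"type":"object","properties":{"ax":{"type":"number"},"ay":{"type":"number"},"az":{"type":"number"},"tx":{"type":"number"},"ty":{"type":"number"},"tz":{"type":"number"},"gripper":{"type":"number"}}}},"force":{"type":"number"}},"required":["targets"]}

```bash
ls; mkdir -p pics; cat > h.py <<'E'
import numpy as np, cv2
from bench import sensors, cams, ctrl
def und(c,uv):
    uv=np.atleast_2d(np.asarray(uv,float)); K=np.array(c["K"])
    return cv2.undistortPoints(uv[:,None],K,np.array([c["k1"],0,0,0,0.]))[:,0]
def plane(c,uv,z):
    R=np.array(c["R"]);t=np.array(c["t"]).ravel()
    d=np.c_[und(c,uv),np.ones(len(np.atleast_2d(uv)))]@R; o=-R.T@t
    return o+d*((z-o[2])/d[:,2])[:,None]
def cloud(c):
    Z=c["z_map"];v,u=np.mgrid[:Z.shape[0],:Z.shape[1]]
    n=und(c,np.c_[u.ravel(),v.ravel()]); z=Z.ravel()[:,None]
    P=(np.c_[n,np.ones(len(n))]*z-np.array(c["t"]).ravel())@np.array(c["R"])
    P[z[:,0]==0]=np.nan
    return P.reshape(*Z.shape,3)
E
python3 - <<'E'
from h import *
for n in("top","side"):
    c=cams.capture(n); cv2.imwrite(f"pics/{n}0.png",c["frame"]); np.save(f"{n}0.npy",c,allow_pickle=True)
    R=np.array(c["R"]);print(n,-R.T@np.array(c["t"]).ravel(),R.round(2).tolist(),c["K"][0],c["k1"])
print(sensors.get_obs())
E
```

```text
pics
top [ 471.77426612  -14.13208345 1247.30796919] [[-0.03, -1.0, -0.02], [-0.99, 0.03, -0.14], [0.14, 0.01, -0.99]] [419.08366411   0.         257.95380705] -0.09073353896095594
side [293.80559535 661.51803213 762.24286895] [[-0.87, -0.5, 0.01], [-0.34, 0.59, -0.73], [0.36, -0.64, -0.68]] [401.19687314   0.         258.18844358] -0.09231169399309312
{'clock': 0.1, 'joints': array([-1.22258091e+00,  4.80792178e-01,  1.59678362e+00, -1.61616307e-05,
        1.06511994e+00, -4.66019185e-02]), 'qvel': array([ 0.00070043, -0.00059576,  0.00168916, -0.00059212, -0.00088547,
       -0.00146159]), 'effort': array([ 8.62939251e-04, -9.52255368e+01, -4.31041145e+01, -1.72305176e-04,
        5.21263442e-03, -2.76881826e-05]), 'ee_pos': array([ 249.90526188, -599.64675214,  230.73176646]), 'ee_rot': array([-5.44221775e-04,  9.80577187e-01,  1.96132802e-01, -8.98486620e-05]), 'force': array([-0.01246047, -0.10544786,  0.06134355]), 'torque': array([ 0.03087093, -0.02502725, -0.01087722]), 'grasp_force': 0.0, 'gripper_width': 85.69742644693858}
```

View pics/top0.png

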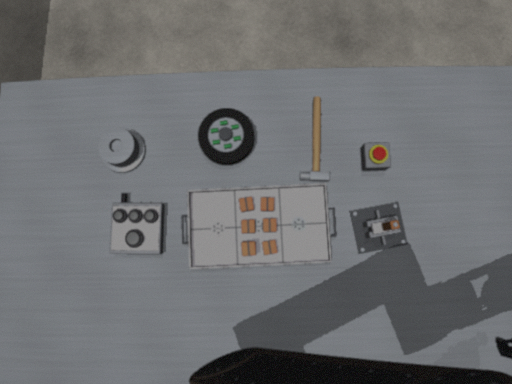

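View pics/side0.png

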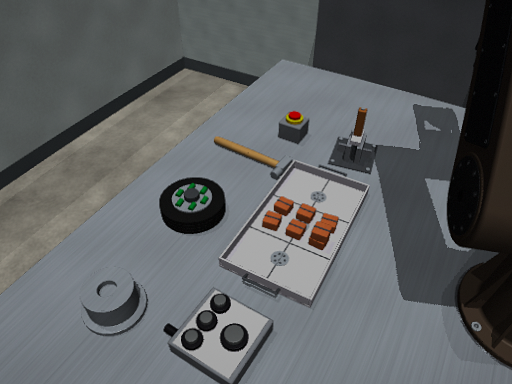

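The top view shows the rake and rest at about (382,227), the tray centred near (259,226) with the heap in its middle third, and the key box at about (136,228). In the side view one block is clearly on top of another at about (320,235).

```bash
cat >> h.py <<'E'
def blocks(c,P=None,dbg=False):
    "orange components by height layer: list of (x,y,ztop,area,yaw)"
    P=cloud(c) if P is None else P
    f=c["frame"].astype(int); m=(f[...,2]-f[...,0]>45)
    m&=(abs(P[...,1]-T[1])<215)&(abs(P[...,0]-T[0])<140)
    out=[]
    for lo,hi in((15,45),(45,80),(80,110)):
        k=(m&(P[...,2]>lo)&(P[...,2]<hi)).astype(np.uint8)
        k=cv2.morphologyEx(k,cv2.MORPH_CLOSE,np.ones((3,3)))
        n,l,s,_=cv2.connectedComponentsWithStats(k,connectivity=4)
        for i in range(1,n):
            if s[i,4]<15: continue
            v,u=np.nonzero(l==i)
            ztop=31 if lo==15 else 57 if lo==45 else 83
            q=plane(c,np.c_[u,v],ztop)[:,:2].astype(np.float32)
            (x,y),wh,a=cv2.minAreaRect(q)
            out.append((x,y,np.nanmedian(P[v,u,2]),*wh,a))
    return np.array(out)
T=(0,0)
E
python3 - <<'E'
import h; from h import *
c=np.load("top0.npy",allow_pickle=True).item(); P=cloud(c); f=c["frame"].astype(int)
v,u=np.mgrid[:384,:512]
# tray: bright non-table inside region; rim via height
reg=(u>175)&(u<345)&(v>170)&(v<285)
rim=reg&(P[...,2]>20)&(P[...,2]<38)&(f[...,2]-f[...,0]<30)
print("table z",np.nanmedian(P[300,300:340,2]), "bed z",np.nanmedian(P[205:250,200:230,2]))
q=plane(c,np.c_[u[rim],v[rim]],32)[:,:2].astype(np.float32)
print("tray",len(q),cv2.minAreaRect(q), np.percentile(q,[1,99],axis=0))
# bed brightness mask
bright=reg&(f.min(-1)>150); 
n,l,s,ce=cv2.connectedComponentsWithStats(bright.astype(np.uint8)); print([tuple(x) for x in s[1:] if x[4]>50])
# lines on bed
for row in(200,250): print(row,f[row,225:290,1].tolist())
h.T=(np.median(q[:,0]),0)
h.T=cv2.minAreaRect(q)[0]
np.set_printoptions(suppress=True,precision=1)
print(blocks(c,P))
k=(u>100)&(u<175)&(v>190)&(v<265)&(P[...,2]>33)
print("box",cv2.minAreaRect(plane(c,np.c_[u[k],v[k]],40)[:,:2].astype(np.float32)))
k2=k&(P[...,2]>52)
n,l,s,ce=cv2.connectedComponentsWithStats(k2.astype(np.uint8))
for i in range(1,n):
    if s[i,4]>8: print("key",s[i],plane(c,ce[i],62), np.nanmedian(P[l==i][:,2]))
r=(u>345)&(u<415)&(v>195)&(v<260)
for lo,hi in((2,12),(50,67),(67,82),(120,180)):
    k=r&(P[...,2]>lo)&(P[...,2]<hi)
    if k.sum()>4: q=P[k]; print(lo,hi,k.sum(),cv2.minAreaRect(q[:,:2].astype(np.float32)),np.median(q[:,2]))
im=cv2.resize(c["frame"][180:275,180:415],None,fx=3.4,fy=3.4,interpolation=cv2.INTER_CUBIC);cv2.imwrite("pics/crop0.png",im)
E
```

```text
table z -0.1653967799600416 bed z 3.893974712853611
tray 1456 ((552.8719482421875, 5.9148406982421875), (265.4582824707031, 445.73626708984375), 1.2674903869628906) [[ 418.03990631 -215.76035767]
 [ 686.36096802  227.22769852]]
[]
200 [143, 145, 142, 142, 146, 143, 145, 144, 142, 122, 122, 139, 142, 119, 102, 99, 102, 100, 99, 92, 84, 87, 97, 98, 101, 100, 92, 90, 105, 132, 142, 145, 146, 143, 142, 121, 102, 101, 98, 99, 99, 89, 80, 91, 99, 99, 103, 98, 94, 107, 129, 142, 143, 133, 115, 125, 140, 144, 147, 145, 144, 147, 146, 144, 144]
250 [146, 145, 145, 142, 143, 146, 142, 145, 144, 144, 140, 120, 121, 141, 147, 143, 123, 105, 110, 107, 111, 108, 100, 88, 97, 101, 106, 110, 106, 100, 87, 101, 114, 118, 123, 136, 143, 134, 115, 105, 108, 106, 109, 103, 90, 88, 97, 103, 102, 104, 101, 95, 103, 121, 138, 140, 126, 118, 129, 141, 145, 145, 146, 146, 143]
[[598.8  39.4  29.8  36.5  35.5   6.5]
 [595.8 -22.   29.5  35.   35.1  88.4]
 [534.6 -26.   29.7  34.8  34.7  88.4]
 [533.4  35.   29.9  34.9  34.8  88.5]
 [471.7 -25.   30.2  35.2  36.    7.7]
 [468.7  35.4  55.9  33.9  36.4  88.5]]

[... 187 characters left out ...]
14  77] [[571.7 360.8  62. ]] 59.78644087792666
key [143 209  15  13  97] [[570.8 315.2  62. ]] 58.90875678075293
key [125 229  17  17 168] [[507.2 363.2  62. ]] 59.57470888692099
2 12 1345 ((519.0139770507812, -357.3954162597656), (207.07357788085938, 188.6229248046875), 87.30985260009766) 3.715290862472323
50 67 229 ((520.395263671875, -350.51287841796875), (48.60481262207031, 89.63797760009766), 8.651408195495605) 59.53135995056868
67 82 129 ((520.1600341796875, -348.507568359375), (30.32172203063965, 68.71631622314453), 8.519488334655762) 75.29460171347107
120 180 125 ((520.3825073242188, -349.6293029785156), (23.987760543823242, 24.870010375976562), 9.064403533935547) 161.76039060551545
```

View pics/crop0.png

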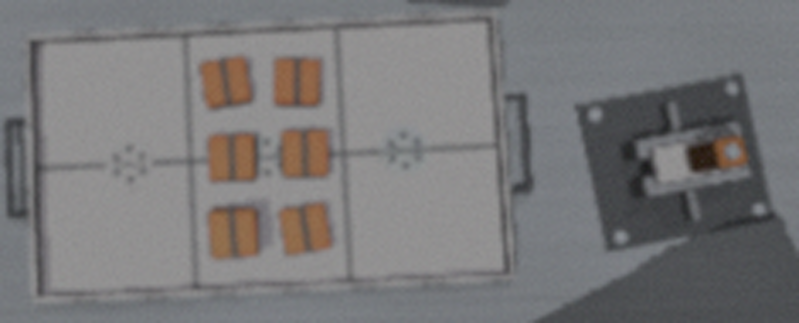

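The crop shows six flat blocks in two columns, with a seventh on top of the lower-left one at crop (233,233). The tray's outer corners in the crop are about (30,40), (493,18), (513,270) and (37,298), and the rake is upright in its rest.

```bash
python3 - <<'E'
from h import *
np.set_printoptions(suppress=True,precision=1)
c=np.load("top0.npy",allow_pickle=True).item()
s=lambda p:np.array(p)/3.4+180-.35
co=plane(c,s([(30,40),(493,18),(513,270),(37,298)]),32);print(co,co.mean(0))
print("x0",plane(c,s([(38,168),(497,146)]),5)); print("y+",plane(c,s([(186,36),(197,288)]),5)); print("y-",plane(c,s([(337,28),(350,280)]),5))
# cross-check rake handle top and stacked blocks in side
c=np.load("side0.npy",allow_pickle=True).item();P=cloud(c);f=c["frame"].astype(int)
m=(f[...,2]-f[...,0]>45)&(P[...,1]<-250)&(P[...,1]>-420)&(P[...,0]<600)
q=P[m];q=q[q[:,2]>150];print("handle side",len(q),q.mean(0),q.max(0))
import h;h.T=(540,5);print(blocks(c,P))
E
```

```text
[[ 639.3  207.7   32. ]
 [ 646.8 -192.5   32. ]
 [ 431.8 -199.4   32. ]
 [ 418.9  203.1   32. ]] [534.2   4.7  32. ]
x0 [[ 530.   206.1    5. ]
 [ 538.1 -194.6    5. ]]
y+ [[642.6  74.4   5. ]
 [423.2  69.2   5. ]]
y- [[645.9 -58.8   5. ]
 [426.6 -62.8   5. ]]
handle side 43 [ 520.5 -341.8  160.4] [ 534.  -335.4  167.1]
[[599.1  18.5  31.  115.3  47.5  89.2]
 [536.9 -17.6  31.3  41.7  53.8   2.6]
 [472.8 -16.5  31.5  38.2  52.3  10. ]
 [535.5  44.3  30.8  41.3  54.    5.2]
 [472.2  57.   29.7  39.8  27.4   2.6]
 [471.1  42.3  57.   39.1  48.7   4.4]]
```

>>> jog_arm --targets '[{"tx": 0.045, "ty": -0.0, "az": 0.1}, {"tx": 0.045, "az": 0.14}, {"tx": 0.045}, {"tx": 0.045}, {"tx": 0.045}]'

```text
schema error: expected keys ax, ay, az, tx, ty, tz, gripper
```

>>> jog_arm --targets '[{"ax": 0, "ay": 0, "az": 0.122, "tx": 0, "ty": 0, "tz": 0, "gripper": 0.085}, {"ax": 0, "ay": 0, "az": 0.122, "tx": 0, "ty": 0, "tz": 0, "gripper": 0.085}, {"ax": 0, "ay": 0, "az": 0, "tx": 0.0305, "ty": -0.0206, "tz": 0, "gripper": 0.085}, {"ax": 0, "ay": 0, "az": 0, "tx": 0.0305, "ty": -0.0206, "tz": 0, "gripper": 0.085}, {"ax": 0, "ay": 0, "az": 0, "tx": 0.0305, "ty": -0.0206, "tz": 0, "gripper": 0.085}, {"ax": 0, "ay": 0, "az": 0, "tx": 0.0305, "ty": -0.0206, "tz": 0, "gripper": 0.085}, {"ax": 0, "ay": 0, "az": 0, "tx": 0.0305, "ty": -0.0206, "tz": 0, "gripper": 0.085}, {"ax": 0, "ay": 0, "az": 0, "tx": 0.0305, "ty": -0.0206, "tz": 0, "gripper": 0.085}, {"ax": 0, "ay": 0, "az": 0, "tx": 0.0305, "ty": -0.0206, "tz": 0, "gripper": 0.085}, {"ax": 0, "ay": 0, "az": 0, "tx": 0.0305, "ty": -0.0206, "tz": 0, "gripper": 0.085}, {"ax": 0, "ay": 0, "az": 0, "tx": 0.0305, "ty": -0.0206, "tz": 0, "gripper": 0.085}, {"ax": 0, "ay": 0, "az": 0, "tx": 0.0305, "ty": -0.0206, "tz": 0, "gripper": 0.085}]'

```text
clock: 1.3
ee_pos: [521.4, -349.2, 231.0]
ee_rot: [-0.0, 0.997, 0.075, -0.0]
force: [0.3, -0.7, 0.3]
gripper_width: 84.6
grasp_force: 0.0
```

>>> jog_arm --targets '[{"ax": 0, "ay": 0, "az": 0, "tx": -0.001, "ty": 0.0005, "tz": 0.026, "gripper": 0.085}, {"ax": 0, "ay": 0, "az": 0, "tx": 0, "ty": 0, "tz": 0.03, "gripper": 0.085}, {"ax": 0, "ay": 0, "az": 0, "tx": 0, "ty": 0, "tz": 0.03, "gripper": 0.085}, {"ax": 0, "ay": 0, "az": 0, "tx": 0, "ty": 0, "tz": 0.03, "gripper": 0.085}, {"ax": 0, "ay": 0, "az": 0, "tx": 0, "ty": 0, "tz": 0, "gripper": 0.085}, {"ax": 0, "ay": 0, "az": 0, "tx": 0, "ty": 0, "tz": 0, "gripper": 0.01}, {"ax": 0, "ay": 0, "az": 0, "tx": 0, "ty": 0, "tz": 0, "gripper": 0.01}, {"ax": 0, "ay": 0, "az": 0, "tx": 0, "ty": 0, "tz": 0, "gripper": 0.01}, {"ax": 0, "ay": 0, "az": 0, "tx": 0, "ty": 0, "tz": 0, "gripper": 0.01}, {"ax": 0, "ay": 0, "az": 0, "tx": 0, "ty": 0, "tz": 0, "gripper": 0.01}, {"ax": 0, "ay": 0, "az": 0, "tx": 0, "ty": 0, "tz": 0, "gripper": 0.01}, {"ax": 0, "ay": 0, "az": 0, "tx": 0, "ty": 0, "tz": 0, "gripper": 0.01}]' --force 90

```text
clock: 2.5
ee_pos: [520.1, -351.3, 116.3]
ee_rot: [0.0, 0.997, 0.075, 0.0]
force: [-1.5, 2.0, 8.4]
gripper_width: 22.9
grasp_force: 89.5
```

>>> jog_arm --targets '[{"ax": 0, "ay": 0, "az": 0, "tx": 0, "ty": 0, "tz": -0.03, "gripper": 0.01}, {"ax": 0, "ay": 0, "az": 0, "tx": 0, "ty": 0, "tz": -0.03, "gripper": 0.01}, {"ax": 0, "ay": 0, "az": 0, "tx": 0, "ty": 0, "tz": -0.03, "gripper": 0.01}, {"ax": 0, "ay": 0, "az": 0, "tx": 0, "ty": -0.0394, "tz": 0, "gripper": 0.01}, {"ax": 0, "ay": 0, "az": 0, "tx": 0, "ty": -0.0394, "tz": 0, "gripper": 0.01}, {"ax": 0, "ay": 0, "az": 0, "tx": 0, "ty": -0.0394, "tz": 0, "gripper": 0.01}, {"ax": 0, "ay": 0, "az": 0, "tx": 0, "ty": -0.0394, "tz": 0, "gripper": 0.01}, {"ax": 0, "ay": 0, "az": 0, "tx": 0, "ty": -0.0394, "tz": 0, "gripper": 0.01}, {"ax": 0, "ay": 0, "az": 0, "tx": 0, "ty": -0.0394, "tz": 0, "gripper": 0.01}, {"ax": 0, "ay": 0, "az": 0, "tx": 0, "ty": -0.0394, "tz": 0, "gripper": 0.01}, {"ax": 0, "ay": 0, "az": 0, "tx": 0, "ty": -0.0394, "tz": 0, "gripper": 0.01}, {"ax": 0, "ay": 0, "az": 0, "tx": 0, "ty": -0.0394, "tz": 0, "gripper": 0.01}]'

```text
clock: 3.7
ee_pos: [465.9, 0.8, 205.6]
ee_rot: [0.0, 0.997, 0.075, 0.0]
force: [0.6, 0.0, -2.7]
gripper_width: 23.2
grasp_force: 89.0
```

>>> jog_arm --targets '[{"ax": 0, "ay": 0, "az": -0.144, "tx": 0, "ty": 0, "tz": 0, "gripper": 0.01}, {"ax": 0, "ay": 0, "az": -0.144, "tx": 0, "ty": 0, "tz": 0, "gripper": 0.01}, {"ax": 0, "ay": 0, "az": -0.144, "tx": 0, "ty": 0, "tz": 0, "gripper": 0.01}, {"ax": 0, "ay": 0, "az": -0.144, "tx": 0, "ty": 0, "tz": 0, "gripper": 0.01}, {"ax": 0, "ay": 0, "az": -0.144, "tx": 0, "ty": 0, "tz": 0, "gripper": 0.01}, {"ax": 0, "ay": 0, "az": -0.144, "tx": 0, "ty": 0, "tz": 0, "gripper": 0.01}, {"ax": 0, "ay": 0, "az": -0.144, "tx": 0, "ty": 0, "tz": 0, "gripper": 0.01}, {"ax": 0, "ay": 0, "az": -0.144, "tx": 0, "ty": 0, "tz": 0, "gripper": 0.01}, {"ax": 0, "ay": 0, "az": -0.144, "tx": 0, "ty": 0, "tz": 0, "gripper": 0.01}, {"ax": 0, "ay": 0, "az": -0.144, "tx": 0, "ty": 0, "tz": 0, "gripper": 0.01}, {"ax": 0, "ay": 0, "az": 0, "tx": 0, "ty": 0, "tz": 0, "gripper": 0.01}]'

```text
clock: 4.8
ee_pos: [466.4, -0.6, 205.5]
ee_rot: [0.0, 0.699, 0.715, 0.0]
force: [0.1, -0.7, -3.2]
gripper_width: 23.2
grasp_force: 89.7
```

>>> jog_arm --targets '[{"ax": 0, "ay": 0, "az": 0, "tx": 0, "ty": 0, "tz": 0.028, "gripper": 0.01}, {"ax": 0, "ay": 0, "az": 0, "tx": 0, "ty": 0.001, "tz": 0.027, "gripper": 0.01}, {"ax": 0, "ay": 0, "az": 0, "tx": 0, "ty": 0, "tz": 0, "gripper": 0.01}, {"ax": 0, "ay": 0, "az": 0, "tx": 0.012, "ty": 0, "tz": 0, "gripper": 0.01}, {"ax": 0, "ay": 0, "az": 0, "tx": 0.012, "ty": 0, "tz": 0, "gripper": 0.01}, {"ax": 0, "ay": 0, "az": 0, "tx": 0.012, "ty": 0, "tz": 0, "gripper": 0.01}, {"ax": 0, "ay": 0, "az": 0, "tx": 0.012, "ty": 0, "tz": 0, "gripper": 0.01}, {"ax": 0, "ay": 0, "az": 0, "tx": 0.012, "ty": 0, "tz": 0, "gripper": 0.01}, {"ax": 0, "ay": 0, "az": 0, "tx": 0.012, "ty": 0, "tz": 0, "gripper": 0.01}, {"ax": 0, "ay": 0, "az": 0, "tx": 0.01, "ty": 0, "tz": 0, "gripper": 0.01}, {"ax": 0, "ay": 0, "az": 0, "tx": 0, "ty": 0, "tz": -0.025, "gripper": 0.01}, {"ax": 0, "ay": 0, "az": 0, "tx": 0, "ty": 0, "tz": -0.025, "gripper": 0.01}]'

```text
clock: 6.0
ee_pos: [465.1, 82.2, 200.4]
ee_rot: [-0.001, 0.7, 0.714, -0.001]
force: [0.5, -0.0, -2.5]
gripper_width: 23.2
grasp_force: 89.8
```

```bash
sed -i 's/^T=.*/T=(534.5,5)/' h.py; cat > look.py <<'E'
import sys; from h import *
np.set_printoptions(suppress=True,precision=1)
c=cams.capture("top");s=cams.capture("side")
print("top\n",blocks(c)[:,[0,1,2,3,4,5]])
a=cv2.resize(c["frame"][170:290,175:345],(544,384),interpolation=cv2.INTER_CUBIC);b=s["frame"][130:310,200:400]
b=cv2.resize(b,(256,230)); im=np.zeros((384,800,3),np.uint8); im[:,:544]=a; im[:230,544:]=b
cv2.imwrite(f"pics/{sys.argv[1]}.png",im); print(sensors.get_obs()["ee_pos"])
E
python3 look.py a1
```

```text
top
 [[598.4  39.4  29.8  38.1  36.5   8.2]
 [597.3 -22.   30.5  35.   32.2  88.4]
 [536.  -27.5  29.5  31.9  31.8  88.4]
 [534.5  23.1  29.5  33.2   9.8   6.7]
 [471.3 -25.3  29.9  33.4  35.5   7.7]]
[467.4  82.2 202.8]
```

View pics/a1.png

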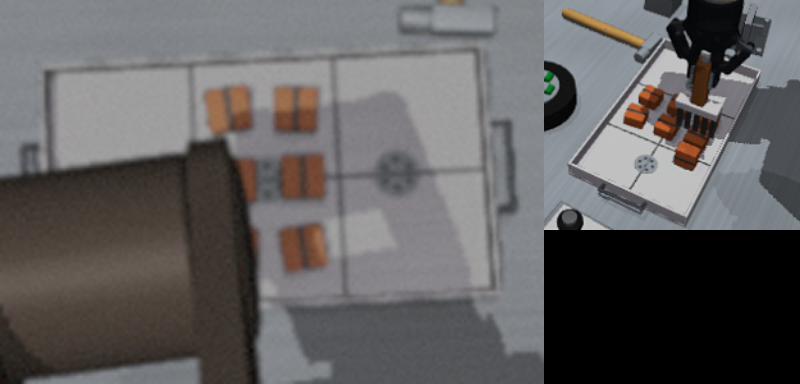

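>>> jog_arm --targets '[{"ax": 0, "ay": 0, "az": 0, "tx": -0.039, "ty": 0, "tz": 0, "gripper": 0.01}, {"ax": 0, "ay": 0, "az": 0, "tx": -0.039, "ty": 0, "tz": 0, "gripper": 0.01}, {"ax": 0, "ay": 0, "az": 0, "tx": 0, "ty": 0, "tz": 0, "gripper": 0.01}]'

```text
clock: 6.4
ee_pos: [467.2, 0.6, 199.7]
ee_rot: [0.0, 0.701, 0.713, -0.0]
force: [-0.4, 0.6, -2.6]
gripper_width: 23.2
grasp_force: 89.8
```

```bash
python3 look.py a2
```

```text
top
 [[598.8  39.5  29.8  37.2  36.5   8. ]
 [595.8 -22.   30.1  35.   35.1  88.4]]
[467.    3.  199.7]
```

>>> jog_arm --targets '[{"ax": 0, "ay": 0, "az": 0, "tx": 0.002, "ty": 0, "tz": 0.02, "gripper": 0.01}, {"ax": 0, "ay": 0, "az": 0, "tx": 0, "ty": 0, "tz": 0.02, "gripper": 0.01}, {"ax": 0, "ay": 0, "az": 0, "tx": 0, "ty": 0, "tz": 0.02, "gripper": 0.01}, {"ax": 0, "ay": 0, "az": 0, "tx": 0, "ty": 0, "tz": 0.02, "gripper": 0.01}, {"ax": 0, "ay": 0, "az": 0, "tx": 0, "ty": 0, "tz": 0, "gripper": 0.01}, {"ax": 0, "ay": 0, "az": 0, "tx": 0, "ty": 0, "tz": 0, "gripper": 0.01}]'

```text
clock: 7.1
ee_pos: [467.0, 6.2, 120.1]
ee_rot: [-0.0, 0.7, 0.714, -0.0]
force: [-1.0, -0.5, -3.0]
gripper_width: 22.8
grasp_force: 89.9
```

>>> jog_arm --targets '[{"ax": 0, "ay": 0, "az": 0, "tx": -0.0125, "ty": 0, "tz": 0, "gripper": 0.01}, {"ax": 0, "ay": 0, "az": 0, "tx": -0.0125, "ty": 0, "tz": 0, "gripper": 0.01}, {"ax": 0, "ay": 0, "az": 0, "tx": -0.0125, "ty": 0, "tz": 0, "gripper": 0.01}, {"ax": 0, "ay": 0, "az": 0, "tx": -0.0125, "ty": 0, "tz": 0, "gripper": 0.01}, {"ax": 0, "ay": 0, "az": 0, "tx": -0.0125, "ty": 0, "tz": 0, "gripper": 0.01}, {"ax": 0, "ay": 0, "az": 0, "tx": -0.0125, "ty": 0, "tz": 0, "gripper": 0.01}, {"ax": 0, "ay": 0, "az": 0, "tx": -0.0125, "ty": 0, "tz": 0, "gripper": 0.01}, {"ax": 0, "ay": 0, "az": 0, "tx": -0.0125, "ty": 0, "tz": 0, "gripper": 0.01}, {"ax": 0, "ay": 0, "az": 0, "tx": -0.0125, "ty": 0, "tz": 0, "gripper": 0.01}, {"ax": 0, "ay": 0, "az": 0, "tx": 0, "ty": 0, "tz": 0, "gripper": 0.01}, {"ax": 0, "ay": 0, "az": 0, "tx": 0.003, "ty": 0, "tz": -0.03, "gripper": 0.01}, {"ax": 0, "ay": 0, "az": 0, "tx": 0, "ty": 0, "tz": -0.045, "gripper": 0.01}]'

```text
clock: 8.3
ee_pos: [467.7, -103.4, 194.2]
ee_rot: [-0.002, 0.7, 0.714, -0.001]
force: [0.8, -0.4, -2.1]
gripper_width: 22.8
grasp_force: 89.9
```

```bash
python3 look.py a3
```

```text
top
 [[598.8  39.7  30.1  36.5  36.8   6.6]
 [595.8 -22.   29.7  35.   35.1  88.4]
 [534.6 -26.   29.7  34.8  34.7  88.4]
 [533.4  35.   29.5  34.9  34.7  88.5]
 [473.   36.4  30.4  34.6  34.3  88.5]
 [468.6  88.4  44.2  23.1  34.4  89. ]
 [468.7  87.6  45.5  19.8  33.7  88.9]]
[ 472.1 -104.6  199.6]
```

View pics/a3.png

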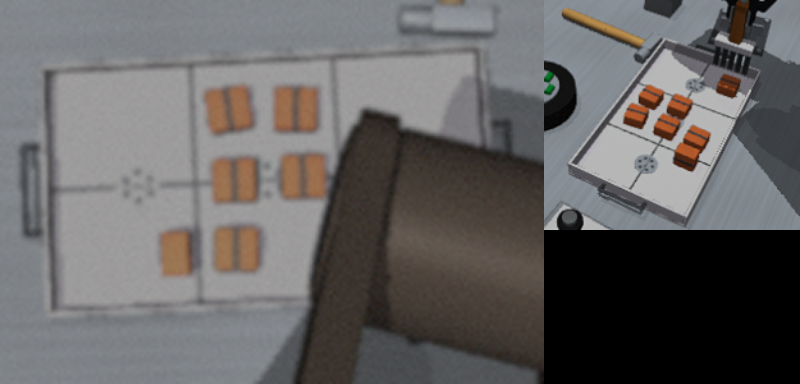

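>>> jog_arm --targets '[{"ax": 0, "ay": 0, "az": 0, "tx": 0.0275, "ty": 0.032, "tz": 0, "gripper": 0.01}, {"ax": 0, "ay": 0, "az": 0, "tx": 0.0275, "ty": 0.032, "tz": 0, "gripper": 0.01}, {"ax": 0, "ay": 0, "az": 0, "tx": 0.0275, "ty": 0.032, "tz": 0, "gripper": 0.01}, {"ax": 0, "ay": 0, "az": 0, "tx": 0.0275, "ty": 0.032, "tz": 0, "gripper": 0.01}, {"ax": 0, "ay": 0, "az": 0, "tx": 0, "ty": 0, "tz": 0, "gripper": 0.01}, {"ax": 0, "ay": 0, "az": 0, "tx": 0, "ty": 0, "tz": 0, "gripper": 0.01}, {"ax": 0, "ay": 0, "az": 0, "tx": 0, "ty": 0, "tz": 0, "gripper": 0.01}]'

```text
clock: 9.1
ee_pos: [594.3, 8.3, 194.6]
ee_rot: [-0.001, 0.7, 0.714, -0.001]
force: [0.1, -1.0, -2.3]
gripper_width: 23.3
grasp_force: 90.5
```

>>> jog_arm --targets '[{"ax": 0, "ay": 0, "az": 0, "tx": 0, "ty": 0.003, "tz": 0.025, "gripper": 0.01}, {"ax": 0, "ay": 0, "az": 0, "tx": 0, "ty": 0, "tz": 0.025, "gripper": 0.01}, {"ax": 0, "ay": 0, "az": 0, "tx": 0, "ty": 0, "tz": 0.0245, "gripper": 0.01}, {"ax": 0, "ay": 0, "az": 0, "tx": 0, "ty": 0, "tz": 0, "gripper": 0.01}, {"ax": 0, "ay": 0, "az": 0, "tx": 0, "ty": 0, "tz": 0, "gripper": 0.01}]'

```text
clock: 9.6
ee_pos: [597.7, 8.0, 121.1]
ee_rot: [-0.0, 0.7, 0.714, -0.0]
force: [-0.2, -0.3, -1.3]
gripper_width: 23.3
grasp_force: 90.6
```

>>> jog_arm --targets '[{"ax": 0, "ay": 0, "az": 0, "tx": -0.0125, "ty": 0, "tz": 0, "gripper": 0.01}, {"ax": 0, "ay": 0, "az": 0, "tx": -0.0125, "ty": 0, "tz": 0, "gripper": 0.01}, {"ax": 0, "ay": 0, "az": 0, "tx": -0.0125, "ty": 0, "tz": 0, "gripper": 0.01}, {"ax": 0, "ay": 0, "az": 0, "tx": -0.0125, "ty": 0, "tz": 0, "gripper": 0.01}, {"ax": 0, "ay": 0, "az": 0, "tx": -0.0125, "ty": 0, "tz": 0, "gripper": 0.01}, {"ax": 0, "ay": 0, "az": 0, "tx": -0.0125, "ty": 0, "tz": 0, "gripper": 0.01}, {"ax": 0, "ay": 0, "az": 0, "tx": -0.0125, "ty": 0, "tz": 0, "gripper": 0.01}, {"ax": 0, "ay": 0, "az": 0, "tx": -0.0125, "ty": 0, "tz": 0, "gripper": 0.01}, {"ax": 0, "ay": 0, "az": 0, "tx": -0.0125, "ty": 0, "tz": 0, "gripper": 0.01}, {"ax": 0, "ay": 0, "az": 0, "tx": 0, "ty": 0, "tz": 0, "gripper": 0.01}, {"ax": 0, "ay": 0, "az": 0, "tx": 0.003, "ty": 0, "tz": -0.03, "gripper": 0.01}, {"ax": 0, "ay": 0, "az": 0, "tx": 0, "ty": 0, "tz": -0.045, "gripper": 0.01}]'

```text
clock: 10.8
ee_pos: [598.6, -100.3, 194.2]
ee_rot: [-0.002, 0.7, 0.714, -0.001]
force: [0.8, -0.8, -2.9]
gripper_width: 23.4
grasp_force: 90.3
```

>>> jog_arm --targets '[{"ax": 0, "ay": 0, "az": 0, "tx": 0.038, "ty": 0, "tz": 0, "gripper": 0.01}, {"ax": 0, "ay": 0, "az": 0, "tx": 0.038, "ty": 0, "tz": 0, "gripper": 0.01}, {"ax": 0, "ay": 0, "az": 0, "tx": 0.038, "ty": 0, "tz": 0, "gripper": 0.01}, {"ax": 0, "ay": 0, "az": 0, "tx": 0, "ty": 0, "tz": 0, "gripper": 0.01}, {"ax": 0, "ay": 0, "az": 0, "tx": 0, "ty": 0, "tz": 0, "gripper": 0.01}]'

```text
clock: 11.3
ee_pos: [598.1, 14.1, 195.8]
ee_rot: [0.0, 0.699, 0.715, -0.0]
force: [-0.8, 0.2, -1.9]
gripper_width: 23.2
grasp_force: 90.6
```

>>> jog_arm --targets '[{"ax": 0, "ay": 0, "az": 0, "tx": -0.01, "ty": 0.002, "tz": 0, "gripper": 0.01}, {"ax": 0, "ay": 0, "az": 0, "tx": 0, "ty": 0, "tz": 0.025, "gripper": 0.01}, {"ax": 0, "ay": 0, "az": 0, "tx": 0, "ty": 0, "tz": 0.025, "gripper": 0.01}, {"ax": 0, "ay": 0, "az": 0, "tx": 0, "ty": 0, "tz": 0.025, "gripper": 0.01}, {"ax": 0, "ay": 0, "az": 0, "tx": 0, "ty": 0, "tz": 0, "gripper": 0.01}, {"ax": 0, "ay": 0, "az": 0, "tx": 0.0135, "ty": 0, "tz": 0, "gripper": 0.01}, {"ax": 0, "ay": 0, "az": 0, "tx": 0.0135, "ty": 0, "tz": 0, "gripper": 0.01}, {"ax": 0, "ay": 0, "az": 0, "tx": 0.0135, "ty": 0, "tz": 0, "gripper": 0.01}, {"ax": 0, "ay": 0, "az": 0, "tx": 0.0135, "ty": 0, "tz": 0, "gripper": 0.01}, {"ax": 0, "ay": 0, "az": 0, "tx": 0.0135, "ty": 0, "tz": 0, "gripper": 0.01}, {"ax": 0, "ay": 0, "az": 0, "tx": 0.0135, "ty": 0, "tz": 0, "gripper": 0.01}, {"ax": 0, "ay": 0, "az": 0, "tx": 0.0135, "ty": 0, "tz": 0, "gripper": 0.01}]'

```text
clock: 12.5
ee_pos: [598.4, 98.9, 120.9]
ee_rot: [0.0, 0.7, 0.714, 0.0]
force: [-0.1, -2.0, -1.4]
gripper_width: 23.0
grasp_force: 90.6
```

>>> jog_arm --targets '[{"ax": 0, "ay": 0, "az": 0, "tx": 0.0135, "ty": 0, "tz": 0, "gripper": 0.01}, {"ax": 0, "ay": 0, "az": 0, "tx": 0, "ty": 0, "tz": 0, "gripper": 0.01}, {"ax": 0, "ay": 0, "az": 0, "tx": -0.003, "ty": 0, "tz": -0.03, "gripper": 0.01}, {"ax": 0, "ay": 0, "az": 0, "tx": 0, "ty": 0, "tz": -0.045, "gripper": 0.01}, {"ax": 0, "ay": 0, "az": 0, "tx": -0.048, "ty": -0.04, "tz": 0, "gripper": 0.01}, {"ax": 0, "ay": 0, "az": 0, "tx": 0, "ty": -0.045, "tz": 0, "gripper": 0.01}, {"ax": 0, "ay": 0, "az": 0, "tx": 0, "ty": -0.045, "tz": 0, "gripper": 0.01}, {"ax": 0, "ay": 0, "az": 0, "tx": 0, "ty": 0, "tz": 0, "gripper": 0.01}, {"ax": 0, "ay": 0, "az": 0, "tx": 0, "ty": 0, "tz": 0, "gripper": 0.01}]'

```text
clock: 13.4
ee_pos: [476.6, 67.1, 196.2]
ee_rot: [0.0, 0.7, 0.714, 0.0]
force: [1.1, 0.3, -2.4]
gripper_width: 23.0
grasp_force: 90.9
```

>>> jog_arm --targets '[{"ax": 0, "ay": 0, "az": 0, "tx": -0.008, "ty": -0.007, "tz": 0, "gripper": 0.01}, {"ax": 0, "ay": 0, "az": 0, "tx": 0, "ty": 0, "tz": 0.022, "gripper": 0.01}, {"ax": 0, "ay": 0, "az": 0, "tx": 0, "ty": 0, "tz": 0.02, "gripper": 0.01}, {"ax": 0, "ay": 0, "az": 0, "tx": 0, "ty": 0, "tz": 0, "gripper": 0.01}, {"ax": 0, "ay": 0, "az": 0, "tx": 0, "ty": 0, "tz": 0, "gripper": 0.01}]'

```text
clock: 13.9
ee_pos: [470.5, 58.8, 153.8]
ee_rot: [-0.0, 0.7, 0.714, -0.0]
force: [1.0, 0.3, -2.2]
gripper_width: 22.7
grasp_force: 90.7
```

>>> jog_arm --targets '[{"ax": 0, "ay": 0, "az": 0, "tx": 0.01, "ty": 0, "tz": 0.002, "gripper": 0.01}, {"ax": 0, "ay": 0, "az": 0, "tx": 0.01, "ty": 0, "tz": 0, "gripper": 0.01}, {"ax": 0, "ay": 0, "az": 0, "tx": 0.01, "ty": 0, "tz": 0, "gripper": 0.01}, {"ax": 0, "ay": 0, "az": 0, "tx": 0.01, "ty": 0, "tz": 0, "gripper": 0.01}, {"ax": 0, "ay": 0, "az": 0, "tx": 0.01, "ty": 0, "tz": 0, "gripper": 0.01}, {"ax": 0, "ay": 0, "az": 0, "tx": 0, "ty": 0, "tz": 0, "gripper": 0.01}, {"ax": 0, "ay": 0, "az": 0, "tx": 0, "ty": 0, "tz": -0.04, "gripper": 0.01}, {"ax": 0, "ay": 0, "az": 0, "tx": -0.045, "ty": 0, "tz": 0, "gripper": 0.01}, {"ax": 0, "ay": 0, "az": 0, "tx": -0.045, "ty": 0, "tz": 0, "gripper": 0.01}, {"ax": 0, "ay": 0, "az": 0, "tx": -0.045, "ty": 0, "tz": 0, "gripper": 0.01}, {"ax": 0, "ay": 0, "az": 0, "tx": -0.045, "ty": 0, "tz": 0, "gripper": 0.01}, {"ax": 0, "ay": 0, "az": 0, "tx": -0.045, "ty": 0, "tz": 0, "gripper": 0.01}]'

```text
clock: 15.1
ee_pos: [473.4, -117.7, 191.9]
ee_rot: [0.0, 0.7, 0.714, 0.0]
force: [2.0, -0.4, -2.5]
gripper_width: 23.0
grasp_force: 90.9
```

```bash
python3 look.py a4
```

```text
top
 [[ 603.2 -130.1   30.4   35.1   32.2   87.5]
 [ 597.3  135.9   29.3   35.7   35.3   88.5]
 [ 534.6  -26.    30.2   34.8   34.7   88.4]
 [ 533.4   35.    29.7   34.9   34.7   88.5]
 [ 472.9   34.9   30.4   31.7   34.3   88.5]
 [ 469.4  121.7   30.1   37.8   34.4   88.7]]
[ 474.1 -120.5  192. ]
```

View pics/a4.png

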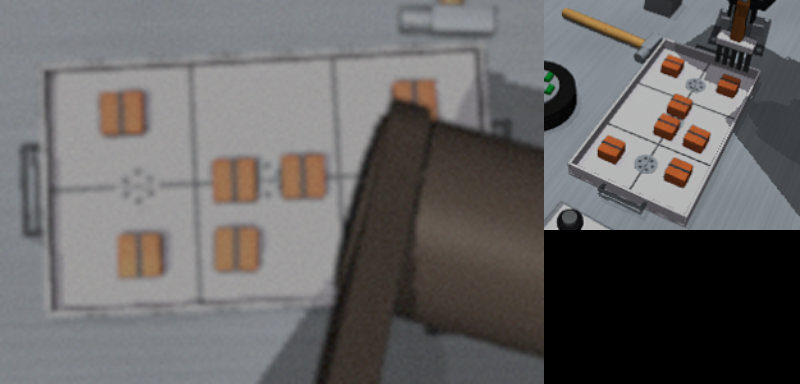

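The top view shows that the upper block has tipped flat at about (469,122) mm. Both ends now have their blocks, so only one middle block still has to go to +x.

>>> jog_arm --targets '[{"ax": 0, "ay": 0, "az": 0.143, "tx": 0, "ty": 0, "tz": 0, "gripper": 0.01}, {"ax": 0, "ay": 0, "az": 0.143, "tx": 0, "ty": 0, "tz": 0, "gripper": 0.01}, {"ax": 0, "ay": 0, "az": 0.143, "tx": 0, "ty": 0, "tz": 0, "gripper": 0.01}, {"ax": 0, "ay": 0, "az": 0.143, "tx": 0, "ty": 0, "tz": 0, "gripper": 0.01}, {"ax": 0, "ay": 0, "az": 0.143, "tx": 0, "ty": 0, "tz": 0, "gripper": 0.01}, {"ax": 0, "ay": 0, "az": 0.143, "tx": 0, "ty": 0, "tz": 0, "gripper": 0.01}, {"ax": 0, "ay": 0, "az": 0.143, "tx": 0, "ty": 0, "tz": 0, "gripper": 0.01}, {"ax": 0, "ay": 0, "az": 0.143, "tx": 0, "ty": 0, "tz": 0, "gripper": 0.01}, {"ax": 0, "ay": 0, "az": 0.143, "tx": 0, "ty": 0, "tz": 0, "gripper": 0.01}, {"ax": 0, "ay": 0, "az": 0.143, "tx": 0, "ty": 0, "tz": 0, "gripper": 0.01}, {"ax": 0, "ay": 0, "az": 0.143, "tx": 0, "ty": 0, "tz": 0, "gripper": 0.01}, {"ax": 0, "ay": 0, "az": 0, "tx": 0, "ty": 0, "tz": 0, "gripper": 0.01}]'

```text
clock: 16.4
ee_pos: [473.6, -115.5, 191.8]
ee_rot: [-0.0, 1.0, 0.008, -0.0]
force: [-1.5, -0.4, -3.1]
gripper_width: 22.8
grasp_force: 91.0
```

>>> jog_arm --targets '[{"ax": 0, "ay": 0, "az": 0, "tx": 0.011, "ty": -0.045, "tz": 0, "gripper": 0.01}, {"ax": 0, "ay": 0, "az": 0, "tx": 0.01, "ty": -0.045, "tz": 0, "gripper": 0.01}, {"ax": 0, "ay": 0, "az": 0, "tx": 0, "ty": 0, "tz": 0, "gripper": 0.01}, {"ax": 0, "ay": 0, "az": 0, "tx": 0, "ty": 0, "tz": 0, "gripper": 0.01}]'

```text
clock: 16.8
ee_pos: [493.1, -24.3, 191.7]
ee_rot: [0.0, 1.0, 0.012, -0.0]
force: [0.9, 0.7, -2.4]
gripper_width: 22.6
grasp_force: 91.3
```

>>> jog_arm --targets '[{"ax": 0, "ay": 0, "az": 0, "tx": 0.002, "ty": 0.006, "tz": 0, "gripper": 0.01}, {"ax": 0, "ay": 0, "az": 0, "tx": 0, "ty": 0, "tz": 0.036, "gripper": 0.01}, {"ax": 0, "ay": 0, "az": 0, "tx": 0, "ty": 0, "tz": 0.035, "gripper": 0.01}, {"ax": 0, "ay": 0, "az": 0, "tx": 0, "ty": 0, "tz": 0, "gripper": 0.01}, {"ax": 0, "ay": 0, "az": 0, "tx": 0.012, "ty": 0, "tz": 0, "gripper": 0.01}, {"ax": 0, "ay": 0, "az": 0, "tx": 0.012, "ty": 0, "tz": 0, "gripper": 0.01}, {"ax": 0, "ay": 0, "az": 0, "tx": 0.012, "ty": 0, "tz": 0, "gripper": 0.01}, {"ax": 0, "ay": 0, "az": 0, "tx": 0.012, "ty": 0, "tz": 0, "gripper": 0.01}, {"ax": 0, "ay": 0, "az": 0, "tx": 0.012, "ty": 0, "tz": 0, "gripper": 0.01}, {"ax": 0, "ay": 0, "az": 0, "tx": 0.012, "ty": 0, "tz": 0, "gripper": 0.01}, {"ax": 0, "ay": 0, "az": 0, "tx": 0, "ty": 0, "tz": 0, "gripper": 0.01}, {"ax": 0, "ay": 0, "az": 0, "tx": -0.003, "ty": 0, "tz": -0.04, "gripper": 0.01}]'

```text
clock: 18.0
ee_pos: [561.8, -29.9, 157.2]
ee_rot: [-0.0, 1.0, 0.009, -0.004]
force: [0.6, 0.4, -1.9]
gripper_width: 23.2
grasp_force: 91.1
```

>>> jog_arm --targets '[{"ax": 0, "ay": 0, "az": 0, "tx": 0, "ty": 0, "tz": -0.048, "gripper": 0.01}, {"ax": 0, "ay": 0, "az": -0.128, "tx": 0, "ty": 0, "tz": 0, "gripper": 0.01}, {"ax": 0, "ay": 0, "az": 0, "tx": -0.01, "ty": 0.038, "tz": 0, "gripper": 0.01}, {"ax": 0, "ay": 0, "az": 0, "tx": -0.01, "ty": 0.038, "tz": 0, "gripper": 0.01}, {"ax": 0, "ay": 0, "az": 0, "tx": -0.01, "ty": 0.038, "tz": 0, "gripper": 0.01}, {"ax": 0, "ay": 0, "az": 0, "tx": -0.01, "ty": 0.038, "tz": 0, "gripper": 0.01}, {"ax": 0, "ay": 0, "az": 0, "tx": -0.01, "ty": 0.038, "tz": 0, "gripper": 0.01}, {"ax": 0, "ay": 0, "az": 0, "tx": -0.01, "ty": 0.038, "tz": 0, "gripper": 0.01}, {"ax": 0, "ay": 0, "az": 0, "tx": -0.01, "ty": 0.038, "tz": 0, "gripper": 0.01}, {"ax": 0, "ay": 0, "az": 0, "tx": -0.01, "ty": 0.038, "tz": 0, "gripper": 0.01}, {"ax": 0, "ay": 0, "az": 0, "tx": 0, "ty": 0, "tz": 0, "gripper": 0.01}, {"ax": 0, "ay": 0, "az": 0, "tx": 0, "ty": 0, "tz": 0, "gripper": 0.01}]'

```text
clock: 19.2
ee_pos: [528.6, -343.2, 208.4]
ee_rot: [-0.0, 0.997, 0.072, -0.0]
force: [-0.5, 0.9, -3.1]
gripper_width: 23.2
grasp_force: 91.4
```

```bash
python3 look.py a5; python3 - <<'E'
from h import *
np.set_printoptions(suppress=True,precision=2)
o=sensors.get_obs();print(o["ee_pos"],o["ee_rot"],o["force"])
c=cams.capture("top");P=cloud(c);v,u=np.mgrid[:384,:512];r=(P[...,1]<-250)&(P[...,1]>-430)&(abs(P[...,0]-520)<100)
for lo,hi in((50,67),):
    k=r&(P[...,2]>lo)&(P[...,2]<hi); print(k.sum(),cv2.minAreaRect(P[k][:,:2].astype(np.float32)) if k.sum()>5 else "")
s=cams.capture("side");im=s["frame"][60:260,260:500];cv2.imwrite("pics/side5.png",cv2.resize(im,None,fx=3,fy=3,interpolation=cv2.INTER_CUBIC))
E
```

```text
top
 [[ 600.  -130.1   29.4   35.1   38.4   87.7]
 [ 594.3  -24.9   29.7   35.    38.1   88.4]
 [ 597.3  135.9   29.7   35.7   35.3   88.5]
 [ 533.4   35.    29.4   34.9   34.7   88.5]
 [ 472.5 -132.8   30.2   35.    36.2    4.6]
 [ 472.9   34.9   30.1   31.7   34.3   88.5]
 [ 469.4  121.7   29.9   37.7   34.5   89. ]]
[ 529.  -341.8  208.6]
[ 529.   -341.75  208.6 ] [-0.    1.    0.07 -0.  ] [ 0.37  0.81 -2.5 ]
230 ((520.2337036132812, -350.4882507324219), (48.3011474609375, 89.90177154541016), 8.823415756225586)
```

View pics/side5.png

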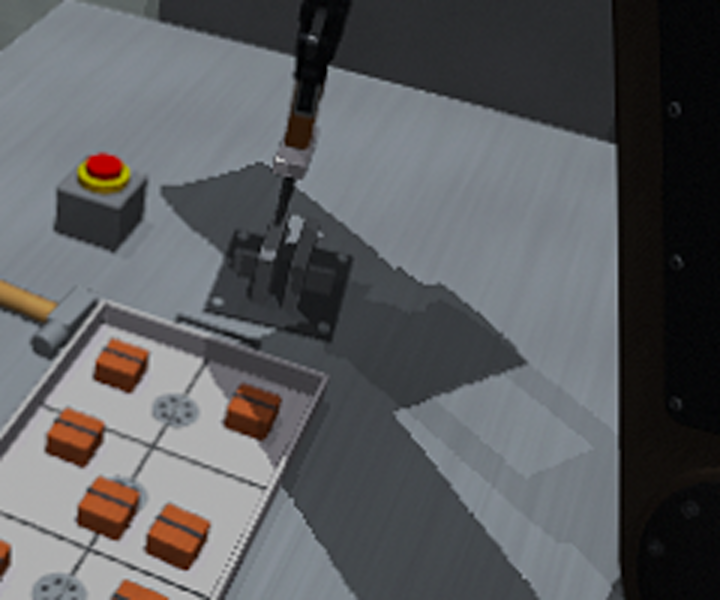

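>>> jog_arm --targets '[{"ax": 0, "ay": 0, "az": -0.006, "tx": -0.0102, "ty": 0.0082, "tz": 0, "gripper": 0.01}, {"ax": 0, "ay": 0, "az": 0, "tx": 0, "ty": 0, "tz": 0, "gripper": 0.01}, {"ax": 0, "ay": 0, "az": 0, "tx": 0, "ty": 0, "tz": 0.02, "gripper": 0.01}, {"ax": 0, "ay": 0, "az": 0, "tx": 0, "ty": 0, "tz": 0.015, "gripper": 0.01}, {"ax": 0, "ay": 0, "az": 0, "tx": 0, "ty": 0, "tz": 0.005, "gripper": 0.01}, {"ax": 0, "ay": 0, "az": 0, "tx": 0, "ty": 0, "tz": 0.005, "gripper": 0.01}, {"ax": 0, "ay": 0, "az": 0, "tx": 0, "ty": 0, "tz": 0.005, "gripper": 0.01}]'

```text
clock: 20.1
ee_pos: [520.7, -352.4, 159.1]
ee_rot: [0.0, 0.997, 0.076, 0.0]
force: [0.5, -0.3, -2.7]
gripper_width: 22.8
grasp_force: 91.4
```

Tines are 13 mm into the slot with no contact.

>>> jog_arm --targets '[{"ax": 0, "ay": 0, "az": 0, "tx": -0.0005, "ty": -0.001, "tz": 0.01, "gripper": 0.01}, {"ax": 0, "ay": 0, "az": 0, "tx": 0, "ty": 0, "tz": 0.01, "gripper": 0.01}, {"ax": 0, "ay": 0, "az": 0, "tx": 0, "ty": 0, "tz": 0.01, "gripper": 0.01}, {"ax": 0, "ay": 0, "az": 0, "tx": 0, "ty": 0, "tz": 0.006, "gripper": 0.01}, {"ax": 0, "ay": 0, "az": 0, "tx": 0, "ty": 0, "tz": 0.004, "gripper": 0.01}, {"ax": 0, "ay": 0, "az": 0, "tx": 0, "ty": 0, "tz": 0.001, "gripper": 0.01}, {"ax": 0, "ay": 0, "az": 0, "tx": 0, "ty": 0, "tz": 0, "gripper": 0.01}]'

```text
clock: 20.8
ee_pos: [519.8, -351.4, 117.8]
ee_rot: [0.0, 0.997, 0.076, 0.0]
force: [-1.0, -0.5, -2.0]
gripper_width: 23.0
grasp_force: 91.4
```

>>> jog_arm --targets '[{"ax": 0, "ay": 0, "az": 0, "tx": 0, "ty": 0, "tz": 0.001, "gripper": 0.01}, {"ax": 0, "ay": 0, "az": 0, "tx": 0, "ty": 0, "tz": 0.001, "gripper": 0.01}, {"ax": 0, "ay": 0, "az": 0, "tx": 0, "ty": 0, "tz": 0, "gripper": 0.01}]'

```text
clock: 21.1
ee_pos: [519.7, -351.4, 115.9]
ee_rot: [0.0, 0.997, 0.076, 0.0]
force: [-0.1, 0.8, -3.1]
gripper_width: 22.9
grasp_force: 91.4
```

>>> jog_arm --targets '[{"ax": 0, "ay": 0, "az": 0, "tx": 0, "ty": 0, "tz": 0.001, "gripper": 0.01}, {"ax": 0, "ay": 0, "az": 0, "tx": 0, "ty": 0, "tz": 0, "gripper": 0.01}]'

```text
clock: 21.3
ee_pos: [519.9, -351.4, 115.4]
ee_rot: [0.0, 0.997, 0.076, 0.0]
force: [-1.1, 1.3, 5.6]
gripper_width: 22.6
grasp_force: 92.8
```

Contact. Release, retreat up.

>>> jog_arm --targets '[{"ax": 0, "ay": 0, "az": 0, "tx": 0, "ty": 0, "tz": 0, "gripper": 0.04}, {"ax": 0, "ay": 0, "az": 0, "tx": 0, "ty": 0, "tz": 0, "gripper": 0.085}, {"ax": 0, "ay": 0, "az": 0, "tx": 0, "ty": 0, "tz": 0, "gripper": 0.085}, {"ax": 0, "ay": 0, "az": 0, "tx": 0, "ty": 0, "tz": 0, "gripper": 0.085}, {"ax": 0, "ay": 0, "az": 0, "tx": 0, "ty": 0, "tz": 0, "gripper": 0.085}, {"ax": 0, "ay": 0, "az": 0, "tx": 0, "ty": 0, "tz": 0, "gripper": 0.085}, {"ax": 0, "ay": 0, "az": 0, "tx": 0, "ty": 0, "tz": -0.02, "gripper": 0.085}, {"ax": 0, "ay": 0, "az": 0, "tx": 0, "ty": 0, "tz": -0.03, "gripper": 0.085}, {"ax": 0, "ay": 0, "az": 0, "tx": 0, "ty": 0, "tz": -0.04, "gripper": 0.085}, {"ax": 0, "ay": 0, "az": 0, "tx": 0, "ty": 0, "tz": -0.04, "gripper": 0.085}, {"ax": 0, "ay": 0, "az": 0, "tx": 0, "ty": 0, "tz": 0, "gripper": 0.085}]'

```text
clock: 22.4
ee_pos: [521.9, -353.0, 250.4]
ee_rot: [0.003, 0.997, 0.076, 0.003]
force: [0.5, -0.1, -1.5]
gripper_width: 84.9
grasp_force: 0.0
```

>>> jog_arm --targets '[{"ax": 0, "ay": 0, "az": 0, "tx": 0.0082, "ty": -0.0371, "tz": 0, "gripper": 0.0}, {"ax": 0, "ay": 0, "az": 0, "tx": 0.0082, "ty": -0.0371, "tz": 0, "gripper": 0.0}, {"ax": 0, "ay": 0, "az": 0, "tx": 0.0082, "ty": -0.0371, "tz": 0, "gripper": 0.0}, {"ax": 0, "ay": 0, "az": 0, "tx": 0.0082, "ty": -0.0371, "tz": 0, "gripper": 0.0}, {"ax": 0, "ay": 0, "az": 0, "tx": 0.0082, "ty": -0.0371, "tz": 0, "gripper": 0.0}, {"ax": 0, "ay": 0, "az": 0, "tx": 0.0082, "ty": -0.0371, "tz": 0, "gripper": 0.0}, {"ax": 0, "ay": 0, "az": 0, "tx": 0.0082, "ty": -0.0371, "tz": 0, "gripper": 0.0}, {"ax": 0, "ay": 0, "az": 0, "tx": 0.0082, "ty": -0.0371, "tz": 0, "gripper": 0.0}, {"ax": 0, "ay": 0, "az": 0, "tx": 0.0082, "ty": -0.0371, "tz": 0, "gripper": 0.0}, {"ax": 0, "ay": 0, "az": 0, "tx": 0.0082, "ty": -0.0371, "tz": 0, "gripper": 0.0}, {"ax": 0, "ay": 0, "az": 0, "tx": 0.0082, "ty": -0.0371, "tz": 0, "gripper": 0.0}, {"ax": 0, "ay": 0, "az": 0, "tx": 0.0082, "ty": -0.0371, "tz": 0, "gripper": 0.0}]'

```text
clock: 23.6
ee_pos: [549.4, 105.2, 244.5]
ee_rot: [0.0, 0.997, 0.076, -0.0]
force: [0.7, 0.1, -0.1]
gripper_width: -0.2
grasp_force: 0.0
```

>>> jog_arm --targets '[{"ax": 0, "ay": 0, "az": 0, "tx": 0.0082, "ty": -0.0371, "tz": 0, "gripper": 0.0}, {"ax": 0, "ay": 0, "az": 0, "tx": 0.0082, "ty": -0.0371, "tz": 0, "gripper": 0.0}, {"ax": 0, "ay": 0, "az": 0, "tx": 0.0082, "ty": -0.0371, "tz": 0, "gripper": 0.0}, {"ax": 0, "ay": 0, "az": 0, "tx": 0.0082, "ty": -0.0371, "tz": 0, "gripper": 0.0}, {"ax": 0, "ay": 0, "az": 0, "tx": 0.0082, "ty": -0.0371, "tz": 0, "gripper": 0.0}, {"ax": 0, "ay": 0, "az": 0, "tx": 0.0082, "ty": -0.0371, "tz": 0, "gripper": 0.0}, {"ax": 0, "ay": 0, "az": 0, "tx": 0.0082, "ty": -0.0371, "tz": 0, "gripper": 0.0}, {"ax": 0, "ay": 0, "az": 0, "tx": 0.0082, "ty": -0.0371, "tz": 0, "gripper": 0.0}, {"ax": 0, "ay": 0, "az": 0, "tx": 0, "ty": 0, "tz": 0, "gripper": 0.0}, {"ax": 0, "ay": 0, "az": 0, "tx": 0, "ty": 0, "tz": 0, "gripper": 0.0}]'

```text
clock: 24.6
ee_pos: [569.1, 407.4, 243.9]
ee_rot: [0.0, 0.997, 0.077, -0.0]
force: [0.2, -0.9, 0.3]
gripper_width: 0.3
grasp_force: 0.0
```

```bash
python3 look.py a6;python3 - <<'E'
from h import *
c=cams.capture("top");P=cloud(c);r=(P[...,1]<-250)&(P[...,1]>-430)&(abs(P[...,0]-520)<100)
for lo,hi in((50,67),(67,82),(120,180)):
    k=r&(P[...,2]>lo)&(P[...,2]<hi); print(k.sum(),cv2.minAreaRect(P[k][:,:2].astype(np.float32)) if k.sum()>5 else "",np.median(P[k][:,2]))
print(sensors.get_obs()["ee_rot"])
E
```

```text
top
 [[ 600.  -130.1   29.3   35.1   38.4   87.7]
 [ 594.3  -24.9   30.2   35.    38.1   88.4]
 [ 598.5  127.1   29.8   11.8   32.4   89.2]
 [ 597.7  149.1   29.6    8.8   29.5   89.4]
 [ 533.4   35.    30.    34.9   34.8   88.5]
 [ 471.1 -132.2   30.2   37.5   34.3   88.3]
 [ 471.5   35.    29.8   31.8   31.5   88.5]
 [ 468.2  133.2   30.1    8.7   31.6   89.2]
 [ 467.7  111.5   29.8   11.6   31.6   89. ]]
[569.4 406.1 244.5]
229 ((520.35009765625, -350.4718933105469), (48.54924011230469, 90.76612091064453), 8.72457504272461) 59.16599960138931
130 ((521.2940063476562, -352.24786376953125), (30.217613220214844, 72.90484619140625), 8.30958366394043) 74.89752200098621
126 ((521.1771240234375, -351.2937316894531), (23.767501831054688, 25.51261329650879), 7.736069679260254) 162.2633902562829
[ 2.31648497e-04  9.97149866e-01  7.54456609e-02 -2.07842681e-04]
```

>>> jog_arm --targets '[{"ax": 0, "ay": 0, "az": 0, "tx": 0.002, "ty": 0, "tz": 0.045, "gripper": 0.0}, {"ax": 0, "ay": 0, "az": 0, "tx": 0, "ty": 0, "tz": 0.045, "gripper": 0.0}, {"ax": 0, "ay": 0, "az": 0, "tx": 0, "ty": 0, "tz": 0.045, "gripper": 0.0}, {"ax": 0, "ay": 0, "az": 0, "tx": 0, "ty": 0, "tz": 0.034, "gripper": 0.0}, {"ax": 0, "ay": 0, "az": 0, "tx": 0, "ty": 0, "tz": 0, "gripper": 0.0}, {"ax": 0, "ay": 0, "az": 0, "tx": 0, "ty": 0, "tz": 0, "gripper": 0.0}]'

```text
clock: 25.35
ee_pos: [571.9, 406.6, 76.5]
ee_rot: [0.0, 0.997, 0.075, -0.0]
force: [1.2, 0.6, 1.6]
gripper_width: -0.6
grasp_force: 0.0
```

Press: down 20.5 mm.

>>> jog_arm --targets '[{"ax": 0, "ay": 0, "az": 0, "tx": 0, "ty": 0, "tz": 0.01, "gripper": 0.0}, {"ax": 0, "ay": 0, "az": 0, "tx": 0, "ty": 0, "tz": 0.005, "gripper": 0.0}, {"ax": 0, "ay": 0, "az": 0, "tx": 0, "ty": 0, "tz": 0.003, "gripper": 0.0}, {"ax": 0, "ay": 0, "az": 0, "tx": 0, "ty": 0, "tz": 0.0025, "gripper": 0.0}, {"ax": 0, "ay": 0, "az": 0, "tx": 0, "ty": 0, "tz": 0, "gripper": 0.0}, {"ax": 0, "ay": 0, "az": 0, "tx": 0, "ty": 0, "tz": 0, "gripper": 0.0}]'

```text
clock: 25.95
ee_pos: [572.2, 407.5, 56.0]
ee_rot: [-0.0, 0.997, 0.076, 0.001]
force: [1.7, -0.9, 5.5]
gripper_width: -0.0
grasp_force: 2.6
```

>>> jog_arm --targets '[{"ax": 0, "ay": 0, "az": 0, "tx": 0, "ty": 0, "tz": 0.0007, "gripper": 0.0}, {"ax": 0, "ay": 0, "az": 0, "tx": 0, "ty": 0, "tz": 0, "gripper": 0.0}]'

```text
clock: 26.15
ee_pos: [572.3, 407.6, 55.9]
ee_rot: [-0.0, 0.997, 0.076, 0.001]
force: [-0.3, -1.8, 12.1]
gripper_width: -0.1
grasp_force: 6.2
```

>>> jog_arm --targets '[{"ax": 0, "ay": 0, "az": 0, "tx": 0, "ty": 0, "tz": -0.0212, "gripper": 0.0}, {"ax": 0, "ay": 0, "az": 0, "tx": 0, "ty": 0, "tz": 0, "gripper": 0.0}, {"ax": 0, "ay": 0, "az": 0, "tx": -0.0051, "ty": 0.03, "tz": 0, "gripper": 0.0}, {"ax": 0, "ay": 0, "az": 0, "tx": -0.0051, "ty": 0.03, "tz": 0, "gripper": 0.0}, {"ax": 0, "ay": 0, "az": 0, "tx": -0.0051, "ty": 0.03, "tz": 0, "gripper": 0.0}, {"ax": 0, "ay": 0, "az": 0, "tx": 0, "ty": 0, "tz": 0, "gripper": 0.0}, {"ax": 0, "ay": 0, "az": 0, "tx": 0, "ty": 0, "tz": 0, "gripper": 0.0}]'

```text
clock: 26.85
ee_pos: [570.2, 315.5, 75.8]
ee_rot: [-0.0, 0.997, 0.075, -0.0]
force: [-0.5, 0.6, 0.2]
gripper_width: -0.4
grasp_force: 0.0
```

>>> jog_arm --targets '[{"ax": 0, "ay": 0, "az": 0, "tx": 0, "ty": 0, "tz": 0.01, "gripper": 0.0}, {"ax": 0, "ay": 0, "az": 0, "tx": 0, "ty": 0, "tz": 0.005, "gripper": 0.0}, {"ax": 0, "ay": 0, "az": 0, "tx": 0, "ty": 0, "tz": 0.003, "gripper": 0.0}, {"ax": 0, "ay": 0, "az": 0, "tx": 0, "ty": 0, "tz": 0.003, "gripper": 0.0}, {"ax": 0, "ay": 0, "az": 0, "tx": 0, "ty": 0, "tz": 0, "gripper": 0.0}, {"ax": 0, "ay": 0, "az": 0, "tx": 0, "ty": 0, "tz": 0, "gripper": 0.0}]'

```text
clock: 27.45
ee_pos: [570.0, 316.7, 55.8]
ee_rot: [-0.0, 0.997, 0.076, 0.0]
force: [-6.2, 0.4, 20.5]
gripper_width: 0.4
grasp_force: 10.3
```

>>> jog_arm --targets '[{"ax": 0, "ay": 0, "az": 0, "tx": 0, "ty": 0, "tz": -0.021, "gripper": 0.0}, {"ax": 0, "ay": 0, "az": 0, "tx": 0, "ty": 0, "tz": 0, "gripper": 0.0}, {"ax": 0, "ay": 0, "az": 0, "tx": 0.0039, "ty": -0.0224, "tz": 0, "gripper": 0.0}, {"ax": 0, "ay": 0, "az": 0, "tx": 0.0039, "ty": -0.0224, "tz": 0, "gripper": 0.0}, {"ax": 0, "ay": 0, "az": 0, "tx": 0, "ty": 0, "tz": 0, "gripper": 0.0}, {"ax": 0, "ay": 0, "az": 0, "tx": 0, "ty": 0, "tz": 0, "gripper": 0.0}]'

```text
clock: 28.05
ee_pos: [570.4, 361.6, 75.1]
ee_rot: [0.0, 0.997, 0.076, -0.0]
force: [1.0, -0.5, -0.6]
gripper_width: -0.1
grasp_force: 0.0
```

>>> jog_arm --targets '[{"ax": 0, "ay": 0, "az": 0, "tx": 0, "ty": 0, "tz": 0.01, "gripper": 0.0}, {"ax": 0, "ay": 0, "az": 0, "tx": 0, "ty": 0, "tz": 0.005, "gripper": 0.0}, {"ax": 0, "ay": 0, "az": 0, "tx": 0, "ty": 0, "tz": 0.003, "gripper": 0.0}, {"ax": 0, "ay": 0, "az": 0, "tx": 0, "ty": 0, "tz": 0.0028, "gripper": 0.0}, {"ax": 0, "ay": 0, "az": 0, "tx": 0, "ty": 0, "tz": 0, "gripper": 0.0}, {"ax": 0, "ay": 0, "az": 0, "tx": 0, "ty": 0, "tz": 0, "gripper": 0.0}]'

```text
clock: 28.65
ee_pos: [570.8, 360.7, 55.8]
ee_rot: [0.0, 0.997, 0.076, -0.0]
force: [-5.4, -6.2, 18.4]
gripper_width: 0.1
grasp_force: 9.3
```

Now right again.

>>> jog_arm --targets '[{"ax": 0, "ay": 0, "az": 0, "tx": 0, "ty": 0, "tz": -0.0208, "gripper": 0.0}, {"ax": 0, "ay": 0, "az": 0, "tx": 0, "ty": 0, "tz": 0, "gripper": 0.0}, {"ax": 0, "ay": 0, "az": 0, "tx": -0.0037, "ty": 0.0224, "tz": 0, "gripper": 0.0}, {"ax": 0, "ay": 0, "az": 0, "tx": -0.0037, "ty": 0.0224, "tz": 0, "gripper": 0.0}, {"ax": 0, "ay": 0, "az": 0, "tx": 0, "ty": 0, "tz": 0, "gripper": 0.0}, {"ax": 0, "ay": 0, "az": 0, "tx": 0, "ty": 0, "tz": 0, "gripper": 0.0}]'

```text
clock: 29.25
ee_pos: [570.6, 315.6, 75.5]
ee_rot: [-0.0, 0.997, 0.075, -0.0]
force: [-0.1, -0.4, 0.7]
gripper_width: 0.1
grasp_force: 0.0
```

>>> jog_arm --targets '[{"ax": 0, "ay": 0, "az": 0, "tx": 0, "ty": 0, "tz": 0.01, "gripper": 0.0}, {"ax": 0, "ay": 0, "az": 0, "tx": 0, "ty": 0, "tz": 0.005, "gripper": 0.0}, {"ax": 0, "ay": 0, "az": 0, "tx": 0, "ty": 0, "tz": 0.003, "gripper": 0.0}, {"ax": 0, "ay": 0, "az": 0, "tx": 0, "ty": 0, "tz": 0.0025, "gripper": 0.0}, {"ax": 0, "ay": 0, "az": 0, "tx": 0, "ty": 0, "tz": 0, "gripper": 0.0}, {"ax": 0, "ay": 0, "az": 0, "tx": 0, "ty": 0, "tz": 0, "gripper": 0.0}]'

```text
clock: 29.85
ee_pos: [570.4, 316.5, 55.9]
ee_rot: [-0.0, 0.997, 0.076, 0.0]
force: [-4.3, -0.5, 14.0]
gripper_width: 0.1
grasp_force: 7.0
```

>>> jog_arm --targets '[{"ax": 0, "ay": 0, "az": 0, "tx": 0, "ty": 0, "tz": -0.0205, "gripper": 0.0}, {"ax": 0, "ay": 0, "az": 0, "tx": 0, "ty": 0, "tz": 0, "gripper": 0.0}, {"ax": 0, "ay": 0, "az": 0, "tx": 0.005, "ty": -0.03, "tz": 0, "gripper": 0.0}, {"ax": 0, "ay": 0, "az": 0, "tx": 0.005, "ty": -0.03, "tz": 0, "gripper": 0.0}, {"ax": 0, "ay": 0, "az": 0, "tx": 0.005, "ty": -0.03, "tz": 0, "gripper": 0.0}, {"ax": 0, "ay": 0, "az": 0, "tx": 0, "ty": 0, "tz": 0, "gripper": 0.0}, {"ax": 0, "ay": 0, "az": 0, "tx": 0, "ty": 0, "tz": 0, "gripper": 0.0}]'

```text
clock: 30.55
ee_pos: [571.0, 407.7, 75.0]
ee_rot: [0.0, 0.997, 0.077, -0.0]
force: [0.0, -0.3, 0.4]
gripper_width: 0.3
grasp_force: 0.0
```

>>> jog_arm --targets '[{"ax": 0, "ay": 0, "az": 0, "tx": 0, "ty": 0, "tz": 0.01, "gripper": 0.0}, {"ax": 0, "ay": 0, "az": 0, "tx": 0, "ty": 0, "tz": 0.005, "gripper": 0.0}, {"ax": 0, "ay": 0, "az": 0, "tx": 0, "ty": 0, "tz": 0.003, "gripper": 0.0}, {"ax": 0, "ay": 0, "az": 0, "tx": 0, "ty": 0, "tz": 0.0025, "gripper": 0.0}, {"ax": 0, "ay": 0, "az": 0, "tx": 0, "ty": 0, "tz": 0, "gripper": 0.0}, {"ax": 0, "ay": 0, "az": 0, "tx": 0, "ty": 0, "tz": 0, "gripper": 0.0}]'

```text
clock: 31.15
ee_pos: [571.4, 406.4, 55.9]
ee_rot: [0.0, 0.997, 0.076, -0.0]
force: [-5.0, -5.7, 14.0]
gripper_width: 0.0
grasp_force: 7.1
```

>>> jog_arm --targets '[{"ax": 0, "ay": 0, "az": 0, "tx": 0, "ty": 0, "tz": -0.0205, "gripper": 0.0}, {"ax": 0, "ay": 0, "az": 0, "tx": 0, "ty": 0, "tz": 0, "gripper": 0.0}, {"ax": 0, "ay": 0, "az": 0, "tx": -0.0235, "ty": 0.01, "tz": 0, "gripper": 0.0}, {"ax": 0, "ay": 0, "az": 0, "tx": -0.0235, "ty": 0.01, "tz": 0, "gripper": 0.0}, {"ax": 0, "ay": 0, "az": 0, "tx": -0.0235, "ty": 0.01, "tz": 0, "gripper": 0.0}, {"ax": 0, "ay": 0, "az": 0, "tx": 0, "ty": 0, "tz": 0, "gripper": 0.0}, {"ax": 0, "ay": 0, "az": 0, "tx": 0, "ty": 0, "tz": 0, "gripper": 0.0}]'

```text
clock: 31.85
ee_pos: [506.6, 366.8, 75.8]
ee_rot: [-0.0, 0.997, 0.076, 0.0]
force: [0.5, 0.7, 0.2]
gripper_width: -0.0
grasp_force: 0.0
```

```bash
python3 look.py a7
```

```text
top
 [[ 600.  -130.1   29.7   35.1   38.4   87.7]
 [ 594.3  -24.9   30.2   35.    38.1   88.4]
 [ 597.3  135.9   28.8   35.7   35.3   88.5]
 [ 533.4   35.    29.4   34.9   34.7   88.5]
 [ 471.1 -132.2   30.6   37.5   34.3   88.3]
 [ 471.5   35.    30.1   31.8   31.5   88.5]
 [ 468.   123.1   30.3   35.    31.5   88.7]]
[507.5 367.4  75.8]
```

>>> jog_arm --targets '[{"ax": 0, "ay": 0, "az": 0, "tx": -0.001, "ty": 0.004, "tz": 0.01, "gripper": 0.0}, {"ax": 0, "ay": 0, "az": 0, "tx": 0, "ty": 0, "tz": 0.005, "gripper": 0.0}, {"ax": 0, "ay": 0, "az": 0, "tx": 0, "ty": 0, "tz": 0.003, "gripper": 0.0}, {"ax": 0, "ay": 0, "az": 0, "tx": 0, "ty": 0, "tz": 0.0025, "gripper": 0.0}, {"ax": 0, "ay": 0, "az": 0, "tx": 0, "ty": 0, "tz": 0, "gripper": 0.0}, {"ax": 0, "ay": 0, "az": 0, "tx": 0, "ty": 0, "tz": 0, "gripper": 0.0}]'

```text
clock: 32.55
ee_pos: [506.3, 362.6, 55.9]
ee_rot: [0.0, 0.997, 0.076, 0.0]
force: [-2.3, -6.7, 16.9]
gripper_width: 0.1
grasp_force: 8.1
```

>>> jog_arm --targets '[{"ax": 0, "ay": 0, "az": 0, "tx": 0, "ty": 0, "tz": -0.03, "gripper": 0.0}, {"ax": 0, "ay": 0, "az": 0, "tx": 0, "ty": 0, "tz": -0.045, "gripper": 0.0}, {"ax": 0, "ay": 0, "az": 0, "tx": 0, "ty": 0, "tz": -0.045, "gripper": 0.0}, {"ax": 0, "ay": 0, "az": 0, "tx": 0, "ty": -0.03, "tz": 0, "gripper": 0.0}, {"ax": 0, "ay": 0, "az": 0, "tx": 0, "ty": -0.03, "tz": 0, "gripper": 0.0}, {"ax": 0, "ay": 0, "az": 0, "tx": 0, "ty": 0, "tz": 0, "gripper": 0.0}, {"ax": 0, "ay": 0, "az": 0, "tx": 0, "ty": 0, "tz": 0, "gripper": 0.0}, {"ax": 0, "ay": 0, "az": 0, "tx": 0, "ty": 0, "tz": 0, "gripper": 0.0}]'

```text
clock: 33.35
ee_pos: [496.8, 421.5, 174.8]
ee_rot: [0.0, 0.997, 0.076, -0.0]
force: [0.4, -0.7, -0.4]
gripper_width: 0.3
grasp_force: 0.0
```

```bash
python3 look.py a8; python3 -c "
from h import *
c=cams.capture('top');cv2.imwrite('pics/fin.png',c['frame'])"
```

```text
top
 [[ 600.  -130.1   29.7   35.1   38.4   87.7]
 [ 594.3  -24.9   29.9   35.    38.1   88.4]
 [ 597.3  135.9   29.5   35.7   35.3   88.5]
 [ 533.4   35.    29.7   34.9   34.7   88.5]
 [ 471.1 -132.2   30.5   37.5   34.3   88.3]
 [ 471.5   35.    30.2   31.8   31.5   88.5]
 [ 468.2  133.2   30.4    8.7   31.6   89.2]
 [ 467.7  111.5   30.6   11.6   31.6   89. ]]
[497.1 421.3 175. ]
```

View pics/fin.png

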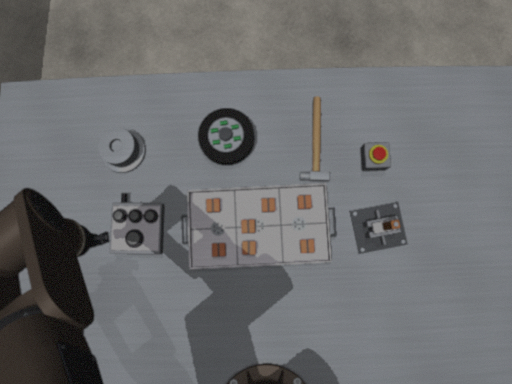

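The final view shows seven blocks flat and spread out, with all six fields occupied. The rake is upright in its rest at (382,227), and the disc stack, hammer and stop are where they were.

```bash
python3 -c "
from bench import ctrl
print(ctrl.sign_off())"
```

```text
the job is handed in; nothing more can be done
None
```

The job is handed in: all seven blocks lie flat in one layer with every field filled and centres at least about 60 mm apart, the rake is parked upright in its rest, and the keys were pressed fully down in the order asked.

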